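Press a sealing liner into a jug cap with the locking clamp

TASK

Set the black cap whose white liner still stands proud into the round nest of the blue locking clamp, liner up and fully home. Push the red-ball handle down past its dead centre and press it firmly, with about 15 N and never more than 30 N, onto its rubber stop, then let go so that it stays locked by itself and the liner is pressed home. Finally free the cap by pressing only the orange release lever, so that the clamp springs open, and leave the cap in the nest and everything else where it was.

Things in the scene. Friction and masses are not known exactly. Their poses are not given: they have to be found in the camera images.
- clamp: bench-mounted locking clamp, fixed, on a blue base plate 330 x 120 x 12 mm, long along its x. Origin on the table under the jaw pivot. White nest block at its -x end, handle on its +x side, release lever on its -y side (towards the robot). The open jaw stands upright at the origin, 180 mm high, its foot reaching 50 mm towards the nest; the steel side plates at the pivots are 94 mm high.
- nest (a point): centre of the floor of the round recess in the white nest block (86 x 86 mm): 105 mm from the clamp origin along clamp -x, 20 mm above the table. Recess 48.4 mm diameter with a 2 mm chamfer and 10 mm deep, so the block's top is 30 mm above the table.
- handle_pivot (a point): pivot of the handle: at clamp x +60, y 0, 75 mm above the table; axis along clamp y. Pushed at the ball the handle takes 2 to 5 N at first and up to about 10 N between 0.75 and 0.95 rad, as the foot presses the liner; at the dead centre the load falls to nothing and the clamp pulls itself gently shut onto the stop, which yields about 3 to 4 N per mm at the ball.
- handle_ball (a point): centre of the smooth, slippery red ball (30 mm diameter) at the end of the handle (bar 16 x 12 mm), 145 mm from the pivot. Moves in the clamp's x-z plane. Angle of the handle above level, pointing to clamp +x, is 1.00 rad minus the value of joint handle. Can be pushed round from above by closed fingertips that follow its arc; touch it slowly, a knock exceeds the force limit.
- handle (a joint): handle angle, rad: 0 = sprung open, grows as the ball is pushed down and outwards; dead centre at 1.00; locked above 1.02; the rubber stop is met somewhere between 1.04 and 1.13 (a screw sets it; the setting differs and is not measured). Let go before the centre it springs back open. Freed by the release lever it springs open to near 0, the ball rising about 135 mm.
- paddle (a point): centre of the top face of the orange paddle (30 x 28 mm) of the release lever: at clamp x +110, y -95, 59 mm above the table; sinks up to 27 mm when pressed.
- release (a joint): release lever angle, rad: 0 = at rest, at most 0.42; pressing the paddle straight down increases it. It prises the handle back over the centre, with up to about 10 N, and has freed it by about 0.35; a spring brings it back to 0.
- cap_centre (a point): centre (half-way up) of the black cap to be worked on: 46 mm diameter, 28 mm high, standing mouth up on the blue tray (15 mm high), with a white liner disc of 35 mm diameter in its mouth that stands 5 mm above the rim. z of the point points up out of the mouth.
- liner (a joint): how far the liner has been pressed into the cap, m: 0 as it starts, 0.006 when home (1 mm below the rim); it moves stiffly, under about 10 N, and stays where it is pushed.
- done_cap_centre (a point): centre of an already finished cap of the same size on the tray, 96 mm from the other, with an orange liner inside it: leave alone.
- jug: black canister 70 x 130 x 200 mm standing on the white scale; bystander.
- spray: white bottle, 190 mm high; bystander.
- driver: yellow screwdriver lying on the table; bystander.
Not all that is in view belongs to the job. What is shaped like the part that bears cap_centre but yellow is not meant.

How it is judged:
On the way, in this order (a step that is already met when the one before it is completed fails the run):
1. the cap with the proud liner is seated in the nest, upright and let go, its liner not yet pressed (horizontal distance between cap_centre and nest below 0.004 m and z of cap_centre in the frame of nest below 0.0165 m and angle between cap_centre's own z axis and vertical below 0.08 rad and contact force between the fingers and cap below 0.5 N and value of joint liner below 0.002 m and value of joint handle below 0.2 rad), for 0.2 s.
2. the handle is past the dead centre (1.02 rad) and pressed onto its stop with more than 8 N (value of joint handle above 1.02 rad and contact force between the fingers and handle above 8 N), for 0.1 s.
3. the handle is let go and stays locked by itself, the liner pressed in by more than 4.5 mm (value of joint handle above 1.02 rad and contact force between each of the arm, the fingers and handle below 0.3 N and value of joint liner above 0.0045 m), for 0.3 s.
4. the release lever is pressed while the handle is still locked and not touched (value of joint release above 0.03 rad and value of joint handle above 1.005 rad and contact force between the fingers and handle below 0.3 N and contact force between the fingers and release above 0.3 N).
At the end, for the whole second after the job is handed in: The cap rests upright in the nest (within 4 mm of its centre, no more than 2.5 mm off its floor) with its liner pressed in by more than 4.5 mm, the clamp has sprung open (handle below 0.2 rad), the release lever is back at rest, and nothing is touched (value of joint handle below 0.2 rad and value of joint release below 0.06 rad and value of joint liner above 0.0045 m and horizontal distance between cap_centre and nest below 0.004 m and z of cap_centre in the frame of nest below 0.0165 m and angle between cap_centre's own z axis and vertical below 0.08 rad and linear speed of cap below 0.02 m/s).
It fails at once if the handle is pushed with more than 30 N (contact force between the fingers and handle above 30 N).
It fails at once if the finished cap is moved by more than 15 mm (distance of done_cap_centre from where it was at the start of the episode above 0.015 m).
It fails at once if a bystander is moved by more than 30 mm (distance of any of jug, spray, driver from where it was at the start of the episode above 0.03 m).
It also fails if it takes over 69 s, if anything falls off the work surface, if the arm or the gripper's body presses on something with over 40 N, if the wrist force passes 120 N, or if a joint passes its speed limit or range.

ROBOT

A 6-joint arm with a two-finger parallel gripper is mounted at the origin on the work surface. World frame = base frame: x ahead of the robot, y to its left, z up, the work surface at z = 0. Lengths are in m, angles in rad, forces in N, time in s.
With the tool pointing down it reaches from about 0.25 to 0.85 m from the base axis. Payload 12.5 kg.
Tool frame: the origin (TCP) lies midway between the tips of the shut fingers; the grasp point (between the pads) lies 19 mm behind it (robot.grasp_offset is the distance from the TCP to the grasp point, in m); z points along the fingers, x is the direction in which the jaws open and shut, and the axes are right-handed (so a half turn about z gives the same grasp; the last joint's range is limited). The gripper opens to 93 mm and grips with 3 to 60 N. Pads are 15 mm wide; open, the fingers measure 128 mm over their backs; the gripper's body (75 mm by 188 mm) begins 65 mm behind the grasp point.
Start: joints at [-1.289, 0.351, 1.652, -0, 1.139, -0.085], TCP at [0.197, -0.513, 0.219] pointing down, gripper open.
Joint ranges: [-2.75, 2.75], [-0.79, 2.1], [0.01, 2.65], [-1.57, 4.71], [0.07, 3.14], [-2.87, 2.87]. Speed limits (rad/s): [2.22, 2.22, 2.79, 3.14, 3.14, 3.14].

INTERFACE

Orientations are given as a unit quaternion [w, x, y, z].
In Python, from cell import robot gives the robot as it stands.
- The arm moves only by the tool jog_arm, never from a script. Its argument "plan" is a list of rows, each a list of 3 entries, a list of its own where there are three numbers: the shift along the world's x, y, z in mm, then the turn, a rotation vector about the world's x, y, z in degrees, then the finger opening in mm, from 0 to 93. A call has 1 to 10 rows; each row is the pose to reach, as a shift and turn from the pose measured when the call began; what a row does not reach only later rows make up. A row lasts 1/8 s, in which the tool goes at most 62.5 mm and 10.7 degrees, less where a joint would pass 70% of its speed; a pose out of reach is approached as far as the arm can. A call with a gripper value outside its range is refused whole. The fingers move at their own pace and stop on an object; "newtons" is the grip in N (left out, the last holds). Time passes only in rows, so rows that repeat a pose let the fingers close. It gives the time, the measured TCP pose, the force and the opening at its end, in the units of the state.
- robot.get_state(): the state, without advancing time (a new reading comes with each control period).
- robot.read_camera(name): name is "scene" or "top" or "wrist"; returns the picture (480x640x3 uint8, red, green, blue); there is no depth.
- robot.camera_model(name): a dict with "fx", "fy", "cx", "cy" (pixels), "origin" and "rotation" of the camera in the world. Camera axes: x right, y up, looking along -z (the intrinsics and any distortion apply to the point x, -y, -z); pixel columns grow to the right and rows downward; lengths in m; the calibration is good to about 2 mm. The wrist camera is an equidistant fisheye: a pixel r from the principal point sees the ray r / f radians off the axis. A picture is of the moment at which its call begins: read the wrist's pose just before it. camera_model takes no time and is no camera call; for the wrist camera it gives the pose at the moment of the call.
- robot.finish_job(): hands the job in, once; it reports no verdict.
Trained networks look in the newest picture that a camera, given by its name, has taken for a name from the list of things; names that differ only in an ending like _2 or _b are one class to them, and where a whole thing is asked for, a point or a joint stands for the part that bears it (a point fixed in the world has none). Each returns a list of dicts, best first, with "score" (0 to 1); they miss things now and then, are a little off and sometimes report something else, mostly with a low value. They report only what shows in the picture. A call takes as long as a camera call. They do not tell look-alikes from the thing itself.
- robot.recognise(camera, query): "xyz" ([x, y, z] in m, in the coordinates of the camera as it stood for that picture, good to about 4 mm: the middle of the surface that is visible of it).
- robot.silhouettes(camera, query): "mask" (480x640 bool, what is visible of it).
The state is a dict: "t": time; "joints": joint angles; "joint_velocities": joint speeds; "joint_torque": joint torques, N m; "eef_pos": TCP position; "tcp_rot": TCP orientation; "wrist_force": force on the tool from outside, world axes, zero at the start; "moment": the same for the moment, N m; "width": opening from 0.0 (shut) to 1.0 (fully open).
Only numpy, scipy, OpenCV 4.12 (cv2) and the standard library are available. Lean on these libraries where they do the work, as an engineer would, in place of code of your own. Each camera call takes 0.05 s, during which the arm holds its last target. There are 200 camera calls.

## Working session

There is one attempt and no reset: what is moved stays moved. The work goes in short steps, Python scripts to look and compute and a tool call to move; the robot and the scene stay as the last step left them, time stands still between calls to the robot, and variables do not carry over. Pictures are saved under pics/ and viewed, about 8 in all and at most 12, crops included, and the job is handed in when it is done.

Besides the shell and the picture viewer there is one more tool, called after ">>>" by a JSON object that holds its "op" and its "data", one argument or row to a line. jog_arm: Moves the arm, as the interface text tells. Its arguments: {"type":"object","properties":{"plan":{"type":"array"},"newtons":{"type":"number"}},"required":["plan"]}

```bash
ls; mkdir -p pics; cat > h.py <<'E'
import numpy as np, cv2
from cell import robot
def snap(cam,name=None):
    im=robot.read_camera(cam)
    if name: cv2.imwrite('pics/'+name+'.png',im[:,:,::-1])
    return im
def w(cam,p):
    m=robot.camera_model(cam); return np.array(m['rotation'])@np.array(p)+np.array(m['origin'])
def ray(cam,u,v,z):
    m=robot.camera_model(cam); R=np.array(m['rotation']);o=np.array(m['origin'])
    x=(u-m['cx'])/m['fx'];y=(v-m['cy'])/m['fy']
    if cam=='wrist':
        r=np.hypot(x,y); s=np.sin(r)/r if r>1e-9 else 1; d=np.array([x*s,-y*s,-np.cos(r)])
    else: d=np.array([x,-y,-1])
    d=R@d; return o+d*(z-o[2])/d[2]
E
python3 - <<'E'
from h import *
np.set_printoptions(precision=4,suppress=True)
a=snap('scene');b=snap('top')
cv2.imwrite('pics/s1.png',a[:,:,::-1]);cv2.imwrite('pics/t1.png',b[:,:,::-1])
for c in ('scene','top'):
    m=robot.camera_model(c);print(c,m)
    for q in ('cap_centre','done_cap_centre','clamp','handle_ball','paddle','jug','spray','driver'):
        for r in robot.recognise(c,q)[:3]: print(q,round(r['score'],2),w(c,r['xyz']))
print(robot.get_state())
E
```

```text
pics
scene {'fx': 440.995728590534, 'fy': 440.995728590534, 'cx': 320.2585957353276, 'cy': 237.5776053093876, 'origin': array([1.2907, 0.5231, 0.7422]), 'rotation': array([0.4019, 0.2225, 0.4426, 0.7701])}Traceback (most recent call last):
  File "<stdin>", line 8, in <module>
  File "h.py", line 8, in w
    m=robot.camera_model(cam); return np.array(m['rotation'])@np.array(p)+np.array(m['origin'])
                                      ~~~~~~~~~~~~~~~~~~~~~~~^~~~~~~~~~~~
ValueError: matmul: Input operand 1 has a mismatch in its core dimension 0, with gufunc signature (n?,k),(k,m?)->(n?,m?) (size 3 is different from 4)
```

Rotation is a quaternion.

```bash
sed -i "s/np.array(m\['rotation'\])/rot(m['rotation'])/" h.py; sed -i "2a from scipy.spatial.transform import Rotation as Ro\ndef rot(q): return Ro.from_quat(np.roll(q,-1)).as_matrix()" h.py
python3 - <<'E'
from h import *
np.set_printoptions(precision=4,suppress=True)
for c in ('scene','top'):
    m=robot.camera_model(c);print(c,m)
    for q in ('cap_centre','done_cap_centre','clamp','handle_ball','paddle','jug','spray','driver'):
        for r in robot.recognise(c,q)[:3]: print(q,round(r['score'],2),w(c,r['xyz']))
print(robot.get_state())
E
```

```text
scene {'fx': 440.995728590534, 'fy': 440.995728590534, 'cx': 320.2585957353276, 'cy': 237.5776053093876, 'origin': array([1.2907, 0.5231, 0.7422]), 'rotation': array([0.4019, 0.2225, 0.4426, 0.7701])}
cap_centre 0.95 [0.4408 0.3531 0.0429]
cap_centre 0.76 [0.3921 0.2332 0.0287]
cap_centre 0.73 [0.4263 0.4617 0.0249]
done_cap_centre 0.88 [0.5299 0.3369 0.0415]
clamp 0.63 [0.6101 0.0199 0.0303]
handle_ball 0.61 [ 0.5913 -0.0941  0.1537]
paddle 0.73 [ 0.5112 -0.0914  0.0567]
jug 0.81 [ 0.5444 -0.5062  0.1687]
jug 0.65 [ 0.5122 -0.0886  0.0583]
spray 0.69 [ 0.6959 -0.3682  0.106 ]
spray 0.55 [0.442  0.3493 0.0444]
driver 0.67 [ 0.5954 -0.0928  0.1524]
driver 0.43 [0.5284 0.3406 0.0416]
top {'fx': 474.8007504598335, 'fy': 474.8007504598335, 'cx': 326.3226003160707, 'cy': 241.98268099546928, 'origin': array([ 0.3143, -0.0628,  1.363 ]), 'rotation': array([ 0.7059,  0.0623, -0.0439, -0.7042])}
cap_centre 0.82 [0.4134 0.4544 0.0287]
cap_centre 0.77 [0.475  0.2346 0.0343]
cap_centre 0.75 [0.3162 0.414  0.0278]
done_cap_centre 0.65 [0.522  0.3371 0.0426]
done_cap_centre 0.42 [ 0.5792 -0.0096  0.0132]
clamp 0.86 [ 0.5812 -0.0124  0.0175]
handle_ball 0.86 [ 0.5879 -0.0916  0.1511]
handle_ball 0.35 [0.4225 0.3416 0.0437]
paddle 0.76 [ 0.5251 -0.0931  0.06  ]
jug 0.86 [ 0.5093 -0.5195  0.2052]
jug 0.6 [ 0.5776 -0.011   0.011 ]
spray 0.95 [ 0.6678 -0.3776  0.1247]
driver 0.96 [ 0.33   -0.332   0.0209]
driver 0.65 [ 0.5271 -0.0876  0.0584]
{'t': 0.95, 'joints': array([-1.2886,  0.3507,  1.6518, -0.    ,  1.1391, -0.0846]), 'joint_velocities': array([-0.001 , -0.0005, -0.0014, -0.0007, -0.0012,  0.0005]), 'joint_torque': array([ -0.0013, -49.726 , -28.5487,   0.07  ,   0.022 ,  -0.    ]), 'eef_pos': array([ 0.1973, -0.5134,  0.2186]), 'tcp_rot': array([ 0.    ,  0.8242, -0.5663,  0.    ]), 'wrist_force': array([ 0.4166, -0.957 ,  0.3193]), 'moment': array([-0.0127,  0.0038, -0.0122]), 'width': 1.0005975640102014}
```

View pics/s1.png

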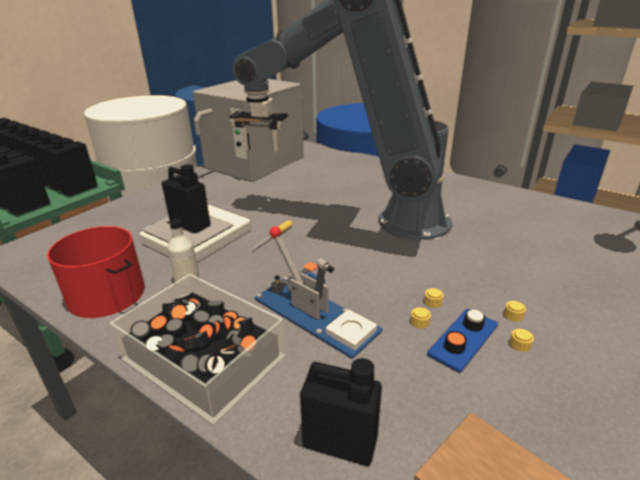

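View pics/t1.png

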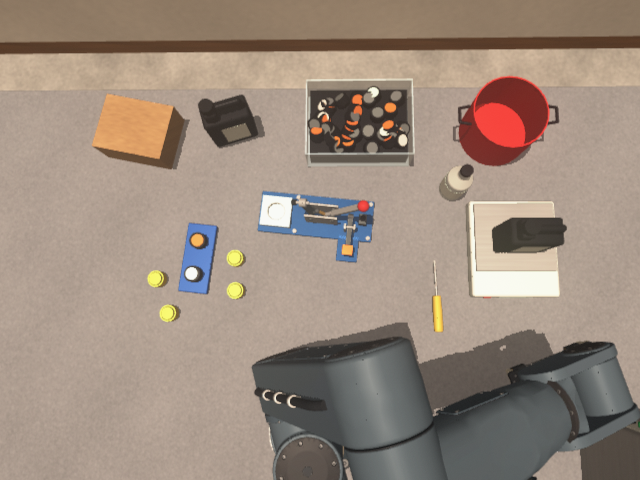

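The scene shows the white-liner cap at (475,318), the orange-liner one at (456,342), yellow caps around them, and the clamp at (315,300). In the top view, the look-alikes are:
- white-liner cap (193,273): black with the liner proud, so this is the one I choose
- orange finished cap (198,240)
- yellow caps (235,258), (235,290), (156,279) and (168,313)
- loose caps in the bin at (360,115)

Next I measure and check in a crop.

```bash
python3 - <<'E'
from h import *
np.set_printoptions(precision=4,suppress=True)
b=cv2.imread('pics/t1.png')
c=cv2.resize(b[180:310,150:390],None,fx=3.3,fy=3.3,interpolation=cv2.INTER_CUBIC);cv2.imwrite('pics/t1c.png',c)
hsv=cv2.cvtColor(b,cv2.COLOR_BGR2HSV)
def cent(mask,box):
    m=np.zeros_like(mask);x0,y0,x1,y1=box;m[y0:y1,x0:x1]=mask[y0:y1,x0:x1]
    ys,xs=np.nonzero(m);return xs.mean(),ys.mean(),len(xs),m
white=((hsv[...,1]<70)&(hsv[...,2]>170)).astype(np.uint8)
u,v,n,_=cent(white,(180,260,208,288));print('liner',u,v,n,ray('top',u,v,.048))
red=(((hsv[...,0]<6)|(hsv[...,0]>174))&(hsv[...,1]>150)&(hsv[...,2]>90)).astype(np.uint8)
u,v,n,_=cent(red,(345,195,385,222));print('ball',u,v,n,ray('top',u,v,.075+.145*np.sin(1)))
org=((hsv[...,0]>8)&(hsv[...,0]<24)&(hsv[...,1]>150)&(hsv[...,2]>100)).astype(np.uint8)
u,v,n,_=cent(org,(335,235,362,265));print('paddle',u,v,n,ray('top',u,v,.059))
u,v,n,_=cent(org,(185,228,212,252));print('done',u,v,n,ray('top',u,v,.042))
u,v,n,m=cent(white,(255,188,300,235));r=cv2.minAreaRect(np.argwhere(m)[:,::-1].astype(np.float32));print('block',u,v,n,r,[ray('top',*p,.03)[:2] for p in cv2.boxPoints(r)],ray('top',*r[0],.03))
blue=((hsv[...,0]>98)&(hsv[...,0]<125)&(hsv[...,1]>120)).astype(np.uint8)
u,v,n,m=cent(blue,(250,185,385,245));r=cv2.minAreaRect(np.argwhere(m)[:,::-1].astype(np.float32));print('plate',r,[ray('top',*p,.012)[:2] for p in cv2.boxPoints(r)])
E
```

```text
liner 189.84285714285716 272.25 140 [0.4277 0.3533 0.048 ]
ball 362.7282608695652 205.55434782608697 92 [ 0.5833 -0.123   0.197 ]
paddle 347.09473684210525 249.37894736842105 95 [ 0.4911 -0.086   0.059 ]
done 196.7058823529412 239.50420168067228 119 [0.5213 0.34   0.042 ]
block 273.81350954478705 208.2907488986784 1362 ((277.0, 211.0), (46.0, 44.0), 90.0) [array([0.6745, 0.1801]), array([0.6742, 0.0522]), array([0.5392, 0.0505]), array([0.5392, 0.1765])] [0.6063 0.1147 0.03  ]
plate ((315.2850341796875, 219.22113037109375), (112.15347290039062, 44.951290130615234), 5.52754020690918) [array([0.5358, 0.1728]), array([0.6689, 0.1635]), array([ 0.6358, -0.1632]), array([ 0.5044, -0.1494])]
```

View pics/t1c.png

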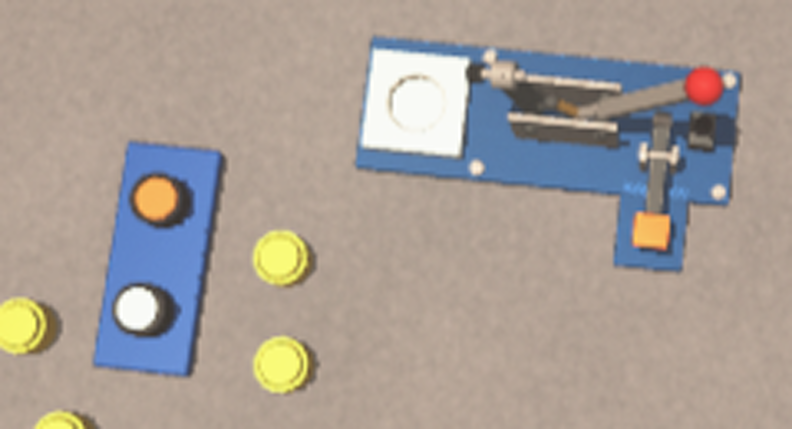

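Confirmed: the white proud liner is at crop (138,309), the orange finished one at (157,199), and the nest recess at (416,103). Plate corners are (373,38), (740,72), (728,204) and (357,169).

```bash
python3 - <<'E'
from h import *
np.set_printoptions(precision=4,suppress=True)
f=lambda x,y,z: ray('top',(x+.5)/3.3-.5+150,(y+.5)/3.3-.5+180,z)
P=[f(*p,.012)[:2] for p in ((373,38),(740,72),(728,204),(357,169))]
print(P,np.linalg.norm(P[1]-P[0]),np.linalg.norm(P[2]-P[3]))
d=(P[1]-P[0]+P[2]-P[3]);yaw=np.arctan2(d[1],d[0]);print('yaw',np.degrees(yaw))
ex=np.array([np.cos(yaw),np.sin(yaw)]);ey=np.array([-ex[1],ex[0]])
n=f(416,103,.03)[:2];print('nest',n,'liner',f(138,309,.048),'done',f(157,199,.042))
o=n+.105*ex
print('origin',o,'paddle pred',o+.11*ex-.095*ey,'obs',f(652,230,.059))
print('ball pred',o+(.06+.145*np.cos(1))*ex,'obs',f(704,85,.197))
m=robot.camera_model('wrist');print(m,rot(m['rotation']))
R=rot(robot.get_state()['tcp_rot']);print('cam in tool',R.T@(m['origin']-robot.get_state()['eef_pos']),R.T@rot(m['rotation']))
E
```

```text
[array([0.6698, 0.1605]), array([ 0.6381, -0.165 ]), array([ 0.5204, -0.1534]), array([0.5514, 0.1717])] 0.3270463822457277 0.3265324539289291
yaw -95.49946112382067
nest [0.6067 0.1184] liner [0.4248 0.3486 0.048 ] done [0.52   0.3385 0.042 ]
origin [0.5966 0.0139] paddle pred [ 0.4915 -0.0865] obs [ 0.4912 -0.0864  0.059 ]
ball pred [ 0.5834 -0.1238] obs [ 0.5837 -0.1236  0.197 ]
{'fx': 371.64829954431775, 'fy': 371.64829954431775, 'cx': 322.4475706628249, 'cy': 246.15506399930183, 'origin': array([ 0.2745, -0.484 ,  0.3848]), 'rotation': array([ 0.8156, -0.1206,  0.0829, -0.5598])} [[ 0.3595  0.8932  0.2702]
 [-0.9332  0.3441  0.1039]
 [-0.0002 -0.2895  0.9572]]
cam in tool [ 0.0003 -0.0826 -0.1662] [[ 1.     -0.0009 -0.    ]
 [-0.0008 -0.9572 -0.2894]
 [ 0.0002  0.2894 -0.9572]]
```

Plate, paddle and ball agree within 1 mm. Now I move towards the cap.

>>> {"op": "jog_arm", "data": {
  "plan": [
    [[227,835,0],[0,0,63.5],70],
    [[227,835,0],[0,0,63.5],70],
    [[227,835,0],[0,0,63.5],70],
    [[227,835,0],[0,0,63.5],70],
    [[227,835,0],[0,0,63.5],70],
    [[227,835,0],[0,0,63.5],70],
    [[227,835,0],[0,0,63.5],70],
    [[227,835,0],[0,0,63.5],70],
    [[227,835,0],[0,0,63.5],70],
    [[227,835,0],[0,0,63.5],70]
  ]
}}

```text
t: 2.2
eef_pos: [0.3615, 0.092, 0.2191]
tcp_rot: [-0.0, 0.999, -0.048, 0.001]
wrist_force: [0.9, -0.9, 0.3]
width: 0.753
```

>>> {"op": "jog_arm", "data": {
  "plan": [
    [[64,257,0],[0,0,0],70],
    [[64,257,0],[0,0,0],70],
    [[64,257,0],[0,0,0],70],
    [[64,257,0],[0,0,0],70],
    [[64,257,-40],[0,0,0],70],
    [[64,257,-85],[0,0,0],70],
    [[64,257,-85],[0,0,0],70],
    [[64,257,-85],[0,0,0],70]
  ]
}}

```text
t: 3.2
eef_pos: [0.4262, 0.3492, 0.1357]
tcp_rot: [-0.001, 0.999, -0.048, 0.001]
wrist_force: [0.4, 0.8, 0.4]
width: 0.756
```

```bash
python3 - <<'E'
from h import *
np.set_printoptions(precision=4,suppress=True)
print(robot.get_state()['eef_pos'],robot.get_state()['joints'])
im=snap('wrist','w1')
for q in ('cap_centre','done_cap_centre'):
    for r in robot.silhouettes('wrist',q)[:3]:
        ys,xs=np.nonzero(r['mask']); print(q,r['score'],xs.mean(),ys.mean(),len(xs))
E
```

```text
[0.4262 0.3492 0.1357] [ 0.6023  0.4514  1.7288 -0.0009  0.9585  0.6986]
cap_centre 0.9 322.5405405405405 245.59550561797752 3293
cap_centre 0.87 286.8071672354949 355.27474402730377 1172
cap_centre 0.83 381.7586416009703 349.31655548817463 1649
done_cap_centre 0.64 444.0281870595772 246.195067264574 3122
```

View pics/w1.png

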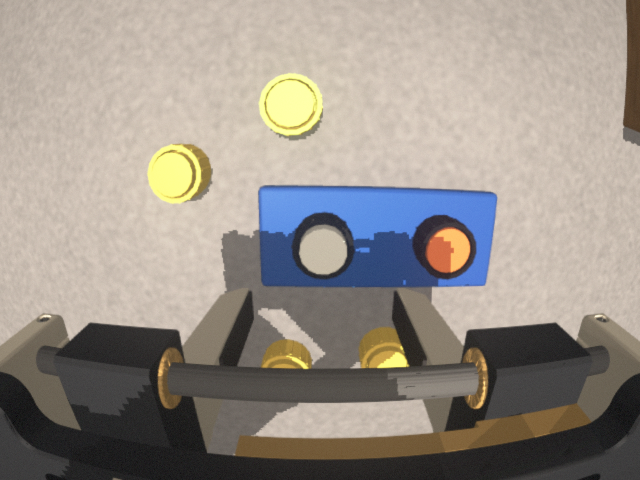

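The wrist view shows the white liner at (323,250), the orange one at (447,250), yellow caps at (291,104), (176,174), (287,355) and (382,349), and the fingers at the bottom.

```bash
python3 - <<'E'
from h import *
np.set_printoptions(precision=4,suppress=True)
im=cv2.imread('pics/w1.png');hsv=cv2.cvtColor(im,cv2.COLOR_BGR2HSV)
m=((hsv[...,2]>115)&(hsv[...,1]<60)).astype(np.uint8);k=np.zeros_like(m);k[218:280,293:355]=m[218:280,293:355]
n,l,st,ce=cv2.connectedComponentsWithStats(k);print(st,ce)
i=1+np.argmax(st[1:,4]);c=ce[i];p=ray('wrist',*c,.048)
print('liner',p,'sizes',ray('wrist',st[i,0],c[1],.048)-ray('wrist',st[i,0]+st[i,2],c[1],.048))
print('done',ray('wrist',447.5,250,.042))
E
```

```text
[[     0      0    640    480 305302]
 [   299    225     48     50   1898]] [[319.4797 239.4378]
 [322.7729 249.5021]]
liner [0.4289 0.3513 0.048 ] sizes [-0.0343  0.0033  0.    ]
done [0.5235 0.3398 0.042 ]
```

>>> {"op": "jog_arm", "data": {
  "plan": [
    [[3,2,-55],[0,0,0],70],
    [[3,2,-95],[0,0,0],70],
    [[3,2,-106],[0,0,0],70],
    [[3,2,-107],[0,0,0],70],
    [[3,2,-107],[0,0,0],40],
    [[3,2,-107],[0,0,0],40],
    [[3,2,-107],[0,0,0],40],
    [[3,2,-107],[0,0,0],40],
    [[3,2,-107],[0,0,0],40]
  ],
  "newtons": 15
}}

```text
t: 4.47
eef_pos: [0.4296, 0.3515, 0.0297]
tcp_rot: [-0.001, 0.999, -0.048, 0.002]
wrist_force: [-1.0, -0.5, 6.3]
width: 0.492
```

>>> {"op": "jog_arm", "data": {
  "plan": [
    [[0,0,50],[0,0,0],40],
    [[0,0,100],[0,0,0],40],
    [[180,-232,105],[0,0,0],40],
    [[180,-232,105],[0,0,0],40],
    [[180,-232,105],[0,0,0],40],
    [[180,-232,105],[0,0,0],40],
    [[180,-232,105],[0,0,0],40],
    [[180,-232,105],[0,0,0],40],
    [[180,-232,105],[0,0,0],40],
    [[180,-232,105],[0,0,0],40]
  ]
}}

```text
t: 5.72
eef_pos: [0.6089, 0.1206, 0.1347]
tcp_rot: [-0.001, 0.999, -0.047, 0.002]
wrist_force: [1.0, -1.0, -0.2]
width: 0.488
```

```bash
python3 - <<'E'
from h import *
np.set_printoptions(precision=4,suppress=True)
s=robot.get_state();print(s['eef_pos'],s['tcp_rot'],s['width'],s['wrist_force'])
im=snap('wrist','w2')
print(ray('wrist',322,250,.03))
E
```

```text
[0.6089 0.1206 0.1347] [-0.0013  0.9989 -0.0471  0.002 ] 0.4883617419005556 [ 1.0122 -1.0184 -0.2268]
[0.6106 0.1171 0.03  ]
```

View pics/w2.png

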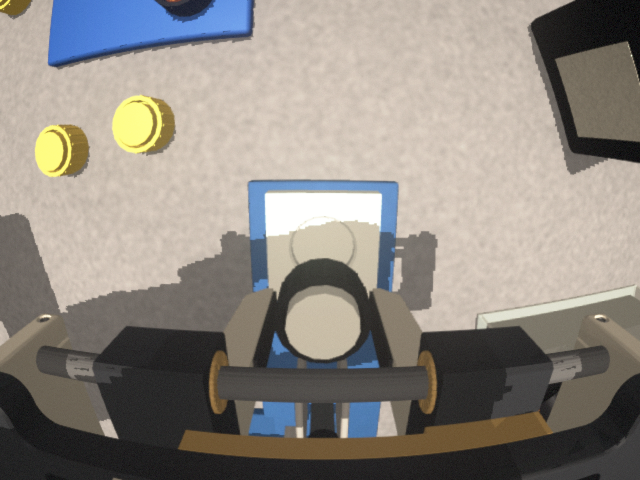

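The view shows the cap in hand with its liner at about (323,322) and the recess rim at about (323,247). I refine this by overlaying projected circles.

```bash
cat >> h.py <<'E'
def proj(P,cam='wrist'):
    m=robot.camera_model(cam);q=(np.atleast_2d(P)-m['origin'])@rot(m['rotation']);x,y,z=q[:,0],-q[:,1],-q[:,2]
    r=np.hypot(x,y);k=np.arctan2(r,z)/r if cam=='wrist' else 1/z
    return np.c_[m['cx']+m['fx']*k*x,m['cy']+m['fy']*k*y]
def circ(c,r,z):
    a=np.linspace(0,2*np.pi,181);return np.c_[c[0]+r*np.cos(a),c[1]+r*np.sin(a),z+0*a]
E
python3 - <<'E'
from h import *
from scipy.optimize import minimize
np.set_printoptions(precision=4,suppress=True)
im=cv2.imread('pics/w2.png');g=cv2.GaussianBlur(cv2.cvtColor(im,cv2.COLOR_BGR2GRAY),(3,3),0).astype(np.float32)
# liner in hand
t,th=0,0
k=np.zeros(g.shape,np.uint8);m=((g>125)).astype(np.uint8);k[275:362,283:365]=m[275:362,283:365]
n,l,st,ce=cv2.connectedComponentsWithStats(k);i=1+np.argmax(st[1:,4]);print(st[i],ce[i])
liner=ray('wrist',*ce[i],.153);print('liner',liner)
# recess: dark ring contrast, visible part rows<262 
def cost(p,r,z=.03):
    q=proj(circ(p,r,z));q=q[q[:,1]<255].astype(np.float32)
    v=cv2.remap(g,q[:,0][None],q[:,1][None],1)[0];return v.mean()
hp=cv2.subtract(g,cv2.GaussianBlur(g,(0,0),4));g=hp
for r in (.0242,.0252,.0262):
    best=min((cost((x,y),r),x,y) for x in np.arange(.600,.621,.0005) for y in np.arange(.108,.130,.0005));print(r,best)
    c=best
c0=min(((cost((x,y),r),x,y,r) for r in (.0242,.0252,.0262) for x in np.arange(.600,.621,.0005) for y in np.arange(.108,.130,.0005)))
print(c0)
for cc,r,z in ((c0[1:3],c0[3],.03),(liner[:2],.0175,.153)):
    cv2.polylines(im,[np.round(proj(circ(cc,r,z))*16).astype(np.int32)],True,(0,0,255),1,cv2.LINE_AA,4)
cv2.imwrite('pics/w2c.png',cv2.resize(im[180:370,240:410],None,fx=3.1,fy=3.1,interpolation=cv2.INTER_CUBIC))
E
```

```text
[ 285  286   75   73 4392] [322.3909 322.3012]
liner [0.6109 0.1211 0.153 ]
0.0242 (np.float32(-9.666457), np.float64(0.6109999999999988), np.float64(0.11950000000000001))Traceback (most recent call last):
  File "<stdin>", line 16, in <module>
  File "<stdin>", line 16, in <genexpr>
  File "<stdin>", line 12, in cost
  File "h.py", line 19, in proj
    m=robot.camera_model(cam);q=(np.atleast_2d(P)-m['origin'])@rot(m['rotation']);x,y,z=q[:,0],-q[:,1],-q[:,2]
ValueError: time passes only in moves, steps and waits
```

```bash
sed -i "s/^def proj/CM={}\ndef cam_(c):\n    if c not in CM: CM[c]=robot.camera_model(c)\n    return CM[c]\ndef proj/; s/m=robot.camera_model(cam);/m=cam_(cam);/" h.py
cat > fit.py <<'E'
from h import *
import sys
np.set_printoptions(precision=4,suppress=True)
def fit(name,rowmax,box,out):
    im=cv2.imread(f'pics/{name}.png');g=cv2.cvtColor(im,cv2.COLOR_BGR2GRAY).astype(np.float32)
    hp=g-cv2.GaussianBlur(g,(0,0),4)
    def cost(p,r):
        q=proj(circ(p,r,.03));q=q[q[:,1]<rowmax].astype(np.float32)
        return cv2.remap(hp,q[:,0][None],q[:,1][None],1)[0].mean() if len(q)>40 else 9
    R=[min((cost((x,y),r),x,y,r) for x in np.arange(.600,.621,.0005) for y in np.arange(.108,.130,.0005)) for r in (.0242,.0252,.0262)]
    print(np.array(R)); c=min(R)
    # block edges
    b=im[...,2].astype(float)
    for row in box:
        d=np.gradient(cv2.GaussianBlur(b,(5,1),0)[row]); L=250+np.argmax(d[250:300]); Rr=345+np.argmin(d[345:420])
        a,e=ray('wrist',L,row,.03),ray('wrist',Rr,row,.03); print(row,L,Rr,a[:2],e[:2],'mid',(a+e)[:2]/2,'w',np.linalg.norm(a-e))
    cv2.polylines(im,[np.round(proj(circ(c[1:3],c[3],.03))*16).astype(np.int32)],True,(0,0,255),1,cv2.LINE_AA,4)
    cv2.imwrite(f'pics/{name}c.png',cv2.resize(im[170:370,230:420],None,fx=3,fy=3,interpolation=cv2.INTER_CUBIC))
E
python3 -c "
from fit import *
fit('w2',250,(205,215,225,240),'')
print(rot(robot.get_state()['tcp_rot']))"
```

```text
[[-11.3456   0.611    0.119    0.0242]
 [-10.1684   0.611    0.118    0.0252]
 [ -7.0884   0.611    0.1165   0.0262]]
205 264 381 [0.5708 0.1561] [0.6577 0.1479] mid [0.6143 0.152 ] w 0.08729484728364159
215 265 381 [0.5706 0.1485] [0.6573 0.1403] mid [0.6139 0.1444] w 0.08707374895360523
225 265 380 [0.5696 0.1408] [0.6561 0.1326] mid [0.6128 0.1367] w 0.0868899512834154
240 266 379 [0.5688 0.1291] [0.6547 0.1209] mid [0.6117 0.125 ] w 0.08630251476691118
[[ 0.9955 -0.0941  0.0043]
 [-0.0942 -0.9956  0.0023]
 [ 0.0041 -0.0027 -1.    ]]
```

View pics/w2c.png

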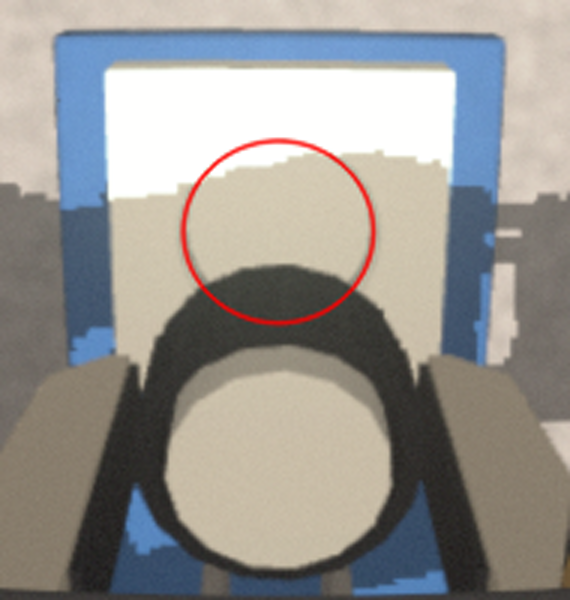

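The circle fits the recess. I lower partway and compare again, since the depth difference shrinks there.

>>> {"op": "jog_arm", "data": {
  "plan": [
    [[0,-1,-40],[0,0,0],40],
    [[0,-1,-65],[0,0,0],40],
    [[0,-1,-65],[0,0,0],40],
    [[0,-1,-65],[0,0,0],40]
  ]
}}

```text
t: 6.28
eef_pos: [0.6095, 0.1201, 0.071]
tcp_rot: [-0.001, 0.999, -0.047, 0.003]
wrist_force: [0.1, -1.2, -0.3]
width: 0.49
```

```bash
python3 -c "
from fit import *
s=robot.get_state();print(s['eef_pos'])
snap('wrist','w3');fit('w3',250,(190,200,210,220,230),'')
im=cv2.imread('pics/w3c.png')
"
```

```text
[0.6095 0.1201 0.071 ]
[[-25.3255   0.6115   0.119    0.0242]
 [-25.5841   0.611    0.118    0.0252]
 [-24.8767   0.611    0.117    0.0262]]
190 271 368 [0.5876 0.1742] [0.6422 0.169 ] mid [0.6149 0.1716] w 0.05481700663316596
200 282 384 [0.5932 0.1678] [0.651  0.1625] mid [0.6221 0.1652] w 0.05805337741394334
210 250 397 [0.5741 0.164 ] [0.6583 0.1561] mid [0.6162 0.16  ] w 0.08463455026313918
220 250 397 [0.5733 0.1581] [0.6581 0.1501] mid [0.6157 0.1541] w 0.08518223667001264
230 250 396 [0.5724 0.1522] [0.6572 0.1442] mid [0.6148 0.1482] w 0.08517831055530393
```

View pics/w3c.png

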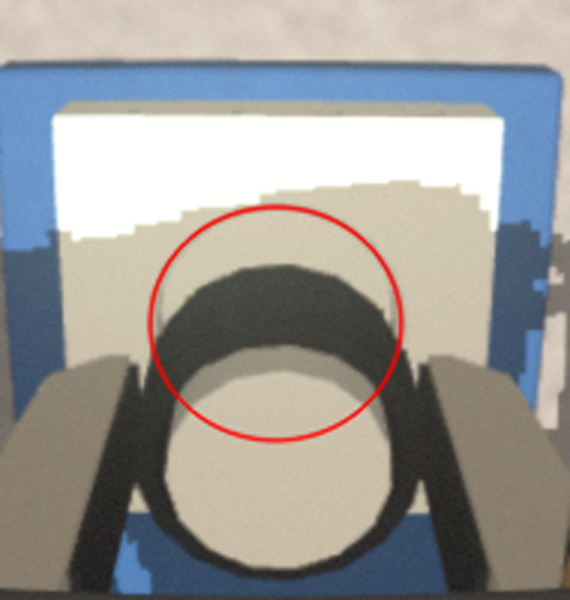

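Cap and recess are aligned within about 0.5 mm, with both columns at crop 278–280. I lower gently.

>>> {"op": "jog_arm", "data": {
  "plan": [
    [[-0.3,0,-15],[0,0,0],40],
    [[-0.3,0,-24],[0,0,0],40],
    [[-0.3,0,-28],[0,0,0],40],
    [[-0.3,0,-31],[0,0,0],40],
    [[-0.3,0,-33],[0,0,0],40],
    [[-0.3,0,-35],[0,0,0],40],
    [[-0.3,0,-36],[0,0,0],40],
    [[-0.3,0,-36],[0,0,0],40],
    [[-0.3,0,-36],[0,0,0],40]
  ]
}}

```text
t: 7.45
eef_pos: [0.6094, 0.12, 0.0353]
tcp_rot: [-0.001, 0.999, -0.047, 0.003]
wrist_force: [-0.3, -0.8, 0.1]
width: 0.493
```

>>> {"op": "jog_arm", "data": {
  "plan": [
    [[0,0,-1],[0,0,0],40],
    [[0,0,-1.3],[0,0,0],40],
    [[0,0,-1.3],[0,0,0],60],
    [[0,0,-1.3],[0,0,0],60],
    [[0,0,-1.3],[0,0,0],60],
    [[0,0,-1.3],[0,0,0],60],
    [[0,0,-1.3],[0,0,0],60]
  ]
}}

```text
t: 8.32
eef_pos: [0.6094, 0.12, 0.034]
tcp_rot: [-0.001, 0.999, -0.047, 0.003]
wrist_force: [-0.2, -0.2, -0.6]
width: 0.647
```

>>> {"op": "jog_arm", "data": {
  "plan": [
    [[0,0,20],[0,0,0],70],
    [[0,0,70],[0,0,0],70],
    [[0,0,100],[0,0,0],70],
    [[0,0,100],[0,0,0],70],
    [[0,0,100],[0,0,0],70]
  ]
}}

```text
t: 8.95
eef_pos: [0.609, 0.1199, 0.1337]
tcp_rot: [-0.001, 0.999, -0.047, 0.003]
wrist_force: [0.0, -0.1, 0.7]
width: 0.756
```

```bash
python3 -c "
from fit import *
s=robot.get_state();print(s['eef_pos'])
im=snap('wrist','w4');im=im[:,:,::-1].copy()
cv2.imwrite('pics/w4c.png',cv2.resize(im[160:360,230:420],None,fx=3,fy=3,interpolation=cv2.INTER_CUBIC))
b=snap('top','t2')[:,:,::-1]
for q in ('cap_centre','handle_ball','paddle'):
  for r in robot.recognise('wrist',q)[:2]: print(q,r['score'],w('wrist',r['xyz']))
"
```

```text
[0.609  0.1199 0.1337]
cap_centre 0.86 [0.4803 0.2332 0.0254]
cap_centre 0.72 [0.3939 0.2248 0.0304]
```

View pics/w4c.png

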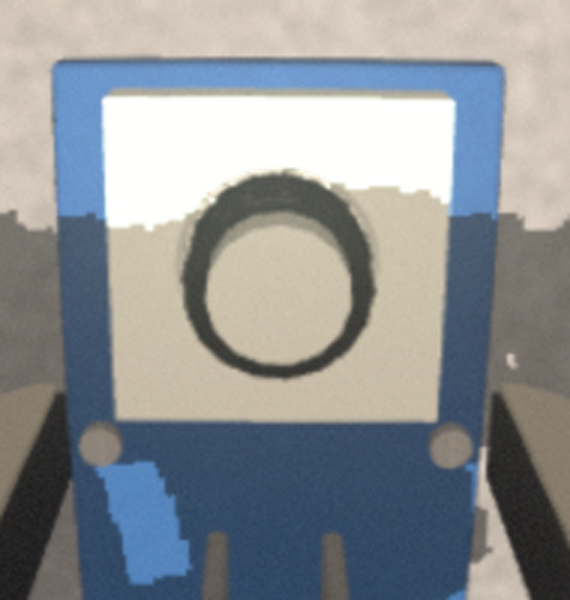

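The cap is seated concentrically with its liner still proud. Now I go above the ball, fingers shut and turned 90°, keeping the gripper body clear of the jaw.

>>> {"op": "jog_arm", "data": {
  "plan": [
    [[0,0,60],[0,0,0],40],
    [[0,0,110],[0,0,10],0],
    [[-23,-243,115],[0,0,90],0],
    [[-23,-243,115],[0,0,90],0],
    [[-23,-243,115],[0,0,90],0],
    [[-23,-243,115],[0,0,90],0],
    [[-23,-243,115],[0,0,90],0],
    [[-23,-243,115],[0,0,90],0],
    [[-23,-243,115],[0,0,90],0],
    [[-23,-243,115],[0,0,90],0]
  ]
}}

```text
t: 10.45
eef_pos: [0.5859, -0.1231, 0.2476]
tcp_rot: [-0.003, 0.738, 0.675, 0.001]
wrist_force: [0.5, 0.9, -1.2]
width: 0.003
```

>>> {"op": "jog_arm", "data": {
  "plan": [
    [[0,0,0],[0,0,0],0],
    [[0,0,0],[0,0,0],0]
  ]
}}

```text
t: 10.7
eef_pos: [0.5859, -0.1231, 0.2473]
tcp_rot: [-0.003, 0.739, 0.674, 0.0]
wrist_force: [0.2, 0.1, 0.3]
width: 0.003
```

```bash
python3 -c "
from fit import *
s=robot.get_state();print(s['eef_pos'],s['tcp_rot'],s['joints'],s['wrist_force'],s['width']);print(rot(s['tcp_rot']))
im=snap('wrist','w5')
m=cv2.cvtColor(im,cv2.COLOR_RGB2HSV);k=((m[...,0]<8)|(m[...,0]>172))&(m[...,1]>140)&(m[...,2]>70);k[:, :180]=0;k[:,470:]=0
ys,xs=np.nonzero(k);print(xs.mean(),ys.mean(),len(xs),xs.min(),xs.max(),ys.min(),ys.max(),ray('wrist',xs.mean(),ys.mean(),.197),proj([.586,-.1227,.197]))
"
```

```text
[ 0.5859 -0.1231  0.2473] [-0.0033  0.7388  0.6739  0.0004] [-0.2868  0.4159  1.4831  0.0044  1.2478 -1.7673] [0.1769 0.0786 0.267 ] 0.0029522758615931777
[[ 0.0916  0.9958 -0.0038]
 [ 0.9958 -0.0916  0.0055]
 [ 0.0051 -0.0043 -1.    ]]
319.62178336325553 267.2914422501496 1671 296 343 110 291 [ 0.5858 -0.1239  0.197 ] [[321.6009 267.4964]]
```

View pics/w5.png

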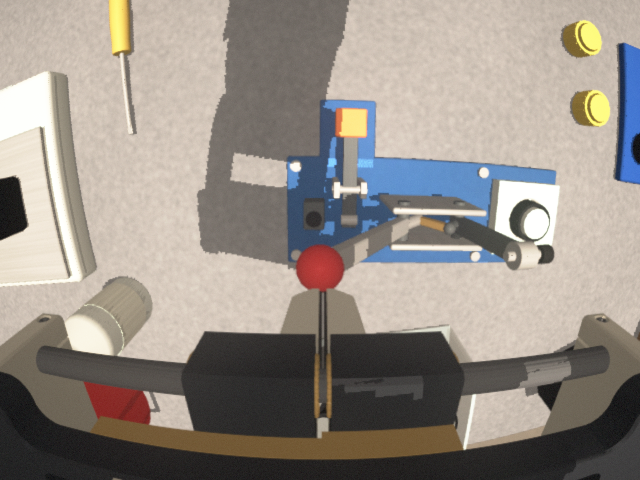

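The ball (320,268) is under the fingertips, within 1 mm of the predicted spot, and the paddle is at (351,122). I creep down to contact.

>>> {"op": "jog_arm", "data": {
  "plan": [
    [[0,0,-20],[0,0,0],0],
    [[0,0,-28],[0,0,0],0],
    [[0,-0.3,-31],[0,0,0],0],
    [[0,-0.5,-33],[0,0,0],0],
    [[0,-1,-34],[0,0,0],0],
    [[0,-1,-35],[0,0,0],0],
    [[0,-1,-36],[0,0,0],0],
    [[0,-1.5,-37],[0,0,0],0],
    [[0,-1.5,-38],[0,0,0],0]
  ]
}}

```text
t: 11.88
eef_pos: [0.5864, -0.1255, 0.2106]
tcp_rot: [-0.002, 0.739, 0.674, 0.001]
wrist_force: [-1.6, -3.9, 8.3]
width: 0.006
```

```bash
cat > arc.py <<'E'
import numpy as np,sys
x0,y0,z0,dz,h0,st,n=map(float,sys.argv[1:])
for i in range(int(n)):
    h=h0+st*(i+1);f=1-h;c=.145*np.cos(f)
    print(round(h,3),np.round(1e3*np.array([.5935-.0958*c-x0,-.0447-.9954*c-y0,.090+.145*np.sin(f)-dz-z0]),1))
E
python3 arc.py .5864 -.1255 .2106 .001 .018 .025 10
```

```text
0.043 [-0.9 -2.3 -3.1]
0.068 [-1.2 -5.3 -5.2]
0.093 [-1.5 -8.1 -7.4]
0.118 [ -1.7 -10.9  -9.7]
0.143 [ -2.  -13.7 -12. ]
0.168 [ -2.3 -16.4 -14.4]
0.193 [ -2.5 -19.  -16.9]
0.218 [ -2.8 -21.6 -19.4]
0.243 [ -3.  -24.1 -22. ]
0.268 [ -3.2 -26.6 -24.7]
```

>>> {"op": "jog_arm", "data": {
  "plan": [
    [[-0.5,-2,-2],[0,0,0],0],
    [[-1,-5,-4.5],[0,0,0],0],
    [[-1.5,-8,-7],[0,0,0],0],
    [[-1.7,-11,-9.5],[0,0,0],0],
    [[-2,-13.5,-12],[0,0,0],0],
    [[-2.3,-16.5,-14.5],[0,0,0],0],
    [[-2.5,-19,-17],[0,0,0],0],
    [[-2.8,-21.5,-19.5],[0,0,0],0],
    [[-3,-24,-22],[0,0,0],0],
    [[-3.2,-26.5,-24.5],[0,0,0],0]
  ]
}}

```text
t: 13.12
eef_pos: [0.5834, -0.1524, 0.1863]
tcp_rot: [-0.001, 0.739, 0.674, 0.001]
wrist_force: [-0.3, -1.9, 5.2]
width: 0.004
```

```bash
python3 - <<'E'
from h import *
s=robot.get_state();e=s['eef_pos'];print(e,s['wrist_force'],'h',1-np.arcsin((e[2]-.09)/.145))
E
```

```text
[ 0.58338781 -0.15235434  0.18627796] [-0.2533777  -1.87543591  5.24297812] h 0.27386314424419644
```

```bash
python3 arc.py .5834 -.1524 .1863 .0005 .274 .03 20
```

```text
0.304 [-0.6 -3.1 -3.8]
0.334 [-0.8 -5.8 -7.2]
0.364 [ -1.1  -8.4 -10.7]
0.394 [ -1.3 -10.9 -14.2]
0.424 [ -1.5 -13.3 -17.8]
0.454 [ -1.8 -15.6 -21.5]
0.484 [ -2.  -17.8 -25.3]
0.514 [ -2.2 -19.9 -29.1]
0.544 [ -2.4 -21.9 -32.9]
0.574 [ -2.5 -23.7 -36.9]
0.604 [ -2.7 -25.5 -40.9]
0.634 [ -2.9 -27.1 -44.9]
0.664 [ -3.  -28.6 -49. ]
0.694 [ -3.1 -29.9 -53.1]
0.724 [ -3.3 -31.2 -57.3]
0.754 [ -3.4 -32.3 -61.5]
0.784 [ -3.5 -33.3 -65.7]
0.814 [ -3.6 -34.1 -70. ]
0.844 [ -3.6 -34.9 -74.3]
0.874 [ -3.7 -35.5 -78.6]
```

>>> {"op": "jog_arm", "data": {
  "plan": [
    [[-0.6,-3,-3.5],[0,0,0],0],
    [[-0.8,-6,-7],[0,0,0],0],
    [[-1,-8.5,-10.5],[0,0,0],0],
    [[-1.3,-11,-14],[0,0,0],0],
    [[-1.5,-13.5,-18],[0,0,0],0],
    [[-1.8,-15.5,-21.5],[0,0,0],0],
    [[-2,-18,-25],[0,0,0],0],
    [[-2.2,-20,-29],[0,0,0],0],
    [[-2.4,-22,-33],[0,0,0],0],
    [[-2.5,-23.5,-37],[0,0,0],0]
  ]
}}

```text
t: 14.38
eef_pos: [0.5808, -0.1759, 0.1489]
tcp_rot: [-0.002, 0.739, 0.674, 0.001]
wrist_force: [0.6, -2.0, 2.0]
width: 0.004
```

```bash
python3 arc.py .5808 -.1759 .1489 .0005 .582 .027 10
```

```text
0.609 [-0.1 -2.2 -4.1]
0.636 [-0.3 -3.7 -7.8]
0.663 [ -0.4  -5.  -11.5]
0.69 [ -0.5  -6.3 -15.2]
0.717 [ -0.6  -7.4 -18.9]
0.744 [ -0.7  -8.4 -22.7]
0.771 [ -0.8  -9.4 -26.5]
0.798 [ -0.9 -10.2 -30.3]
0.825 [ -1.  -10.9 -34.2]
0.852 [ -1.  -11.6 -38. ]
```

>>> {"op": "jog_arm", "data": {
  "plan": [
    [[-0.1,-2,-4],[0,0,0],0],
    [[-0.3,-3.5,-8],[0,0,0],0],
    [[-0.4,-5,-11.5],[0,0,0],0],
    [[-0.5,-6.5,-15],[0,0,0],0],
    [[-0.6,-7.5,-19],[0,0,0],0],
    [[-0.7,-8.5,-22.5],[0,0,0],0],
    [[-0.8,-9.5,-26.5],[0,0,0],0],
    [[-0.9,-10,-30],[0,0,0],0],
    [[-1,-11,-34],[0,0,0],0],
    [[-1,-11.5,-37],[0,0,0],0]
  ]
}}

```text
t: 15.62
eef_pos: [0.5803, -0.1881, 0.1125]
tcp_rot: [-0.001, 0.739, 0.674, 0.001]
wrist_force: [-1.9, -2.9, 7.1]
width: 0.006
```

>>> {"op": "jog_arm", "data": {
  "plan": [
    [[0,-0.4,-4],[0,0,0],0],
    [[0,-0.7,-8],[0,0,0],0],
    [[0,-0.9,-12],[0,0,0],0],
    [[0,-1,-15],[0,0,0],0],
    [[0,-1,-18],[0,0,0],0],
    [[0,-1,-20],[0,0,0],0],
    [[0,-1,-22],[0,0,0],0],
    [[0,-1,-23.5],[0,0,0],0],
    [[0,-1,-25],[0,0,0],0],
    [[0,-1,-26],[0,0,0],0]
  ]
}}

```text
t: 16.88
eef_pos: [0.5802, -0.189, 0.0863]
tcp_rot: [-0.001, 0.739, 0.674, 0.001]
wrist_force: [-1.1, -0.3, 0.3]
width: 0.006
```

>>> {"op": "jog_arm", "data": {
  "plan": [
    [[0,0,-1],[0,0,0],0],
    [[0,0,-2],[0,0,0],0],
    [[0,0,-3],[0,0,0],0],
    [[0,0,-4],[0,0,0],0],
    [[0,0,-4],[0,0,0],0]
  ]
}}

```text
t: 17.5
eef_pos: [0.5801, -0.1889, 0.0822]
tcp_rot: [-0.001, 0.739, 0.674, 0.001]
wrist_force: [0.6, -0.8, 0.6]
width: 0.007
```

>>> {"op": "jog_arm", "data": {
  "plan": [
    [[0,0,-1],[0,0,0],0],
    [[0,0,-2],[0,0,0],0],
    [[0,0,-3],[0,0,0],0],
    [[0,0,-4],[0,0,0],0],
    [[0,0,-4],[0,0,0],0]
  ]
}}

```text
t: 18.12
eef_pos: [0.5801, -0.1889, 0.0781]
tcp_rot: [-0.001, 0.739, 0.674, 0.001]
wrist_force: [0.5, 0.9, 0.7]
width: 0.001
```

>>> {"op": "jog_arm", "data": {
  "plan": [
    [[0,0,-1],[0,0,0],0],
    [[0,0,-2],[0,0,0],0],
    [[0,0,-3],[0,0,0],0],
    [[0,0,-3],[0,0,0],0]
  ]
}}

```text
t: 18.62
eef_pos: [0.5801, -0.189, 0.075]
tcp_rot: [-0.001, 0.739, 0.674, 0.001]
wrist_force: [0.1, -0.6, 1.0]
width: 0.006
```

>>> {"op": "jog_arm", "data": {
  "plan": [
    [[0,0,-1],[0,0,0],0],
    [[0,0,-2],[0,0,0],0],
    [[0,0,-3],[0,0,0],0],
    [[0,0,-3],[0,0,0],0]
  ]
}}

```text
t: 19.12
eef_pos: [0.58, -0.1889, 0.072]
tcp_rot: [-0.001, 0.739, 0.674, 0.001]
wrist_force: [0.4, -0.5, -0.4]
width: 0.004
```

>>> {"op": "jog_arm", "data": {
  "plan": [
    [[0,0,-1],[0,0,0],0],
    [[0,0,-2],[0,0,0],0],
    [[0,0,-2],[0,0,0],0]
  ]
}}

```text
t: 19.5
eef_pos: [0.5802, -0.1889, 0.0704]
tcp_rot: [-0.001, 0.739, 0.674, 0.001]
wrist_force: [-1.6, 0.5, 5.8]
width: 0.004
```

```bash
python3 - <<'E'
from h import *
im=snap('wrist','w6')
print(robot.get_state()['wrist_force'])
m=cv2.cvtColor(im,cv2.COLOR_RGB2HSV);k=((m[...,0]<8)|(m[...,0]>172))&(m[...,1]>140)&(m[...,2]>60);k[:,:240]=0;k[:,400:]=0;k[:200]=0;k[340:]=0
ys,xs=np.nonzero(k);print(xs.mean(),ys.mean(),len(xs),xs.min(),xs.max(),ys.min(),ys.max(),proj([.5796,-.189,.056]),proj([.5796,-.189,.066]))
cv2.imwrite('pics/w6c.png',np.hstack([im[100:400,170:470,::-1],snap('scene')[220:370,210:360,::-1].repeat(2,0).repeat(2,1)]))
E
```

```text
[-1.89568538  0.07962002  5.51648633]
319.769291964996 278.49642004773267 1257 294 345 262 315 [[320.92283313 289.28744952]] [[320.8869534 297.1431088]]
```

View pics/w6c.png

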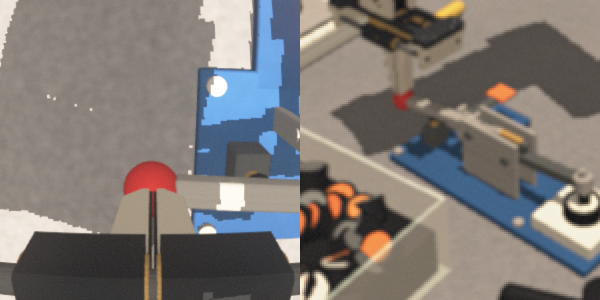

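The ball is under the tips, the foot is on the cap, and the stop has just been met at 5.5 N. I press a little further.

>>> {"op": "jog_arm", "data": {
  "plan": [
    [[0,0,-1],[0,0,0],0],
    [[0,0,-2],[0,0,0],0],
    [[0,0,-2.5],[0,0,0],0],
    [[0,0,-2.5],[0,0,0],0]
  ]
}}

```text
t: 20.1
eef_pos: [0.5803, -0.1889, 0.0689]
tcp_rot: [-0.001, 0.739, 0.674, 0.001]
wrist_force: [-3.9, 1.8, 11.6]
width: 0.009
```

>>> {"op": "jog_arm", "data": {
  "plan": [
    [[0,0,-1.2],[0,0,0],0],
    [[0,0,-1.8],[0,0,0],0],
    [[0,0,-1.8],[0,0,0],0]
  ]
}}

```text
t: 20.48
eef_pos: [0.5805, -0.189, 0.0683]
tcp_rot: [-0.0, 0.739, 0.674, 0.001]
wrist_force: [-4.8, 1.9, 14.5]
width: 0.004
```

Pressed with about 15 N. I hold briefly, then lift off slowly.

>>> {"op": "jog_arm", "data": {
  "plan": [
    [[0,0,-0.5],[0,0,0],0],
    [[0,0,-0.5],[0,0,0],0],
    [[0,0,2],[0,0,0],0],
    [[0,0,5],[0,0,0],0],
    [[0,0,12],[0,0,0],0],
    [[0,0,30],[0,0,0],0],
    [[0,0,60],[0,0,0],0],
    [[0,0,100],[0,0,0],0],
    [[0,0,100],[0,0,0],0]
  ]
}}

```text
t: 21.6
eef_pos: [0.5821, -0.1896, 0.1724]
tcp_rot: [0.002, 0.739, 0.674, 0.002]
wrist_force: [0.1, -0.7, -1.2]
width: 0.008
```

```bash
python3 - <<'E'
from h import *
s=robot.get_state();print(s['eef_pos'],s['joints'],s['wrist_force'])
im=snap('wrist','w7')
m=cv2.cvtColor(im,cv2.COLOR_RGB2HSV);k=((m[...,0]<8)|(m[...,0]>172))&(m[...,1]>140)&(m[...,2]>60);k[:,:240]=0;k[:,400:]=0;k[:150]=0;k[320:]=0
ys,xs=np.nonzero(k);print('ball',xs.mean(),ys.mean(),len(xs),proj([.5796,-.189,.058]))
k=((m[...,0]>8)&(m[...,0]<24)&(m[...,1]>150)&(m[...,2]>100)).astype(np.uint8);n,l,st,ce=cv2.connectedComponentsWithStats(k)
for i in range(1,n):
    if st[i,4]>150: print(st[i],ce[i],ray('wrist',*ce[i],.059))
o=np.array([.5992,.0150]);ex=np.array([-.0958,-.9954]);ey=np.array([.9954,-.0958])
p=o+.11*ex-.095*ey;print('paddle pred',p,proj([*p,.059]))
cv2.imwrite('pics/w7c.png',im[:,:,::-1])
E
```

```text
[ 0.58208504 -0.18960422  0.1724395 ] [-0.39186642  0.50728946  1.53372491  0.00233001  1.09411526 -1.87249299] [ 0.11032905 -0.67672227 -1.152974  ]
ball 321.28225024248303 234.36566440349176 1031 [[321.58956057 237.45767561]]
paddle pred [ 0.494099 -0.085393] [[447.23021959 118.62420229]]
```

View pics/w7c.png

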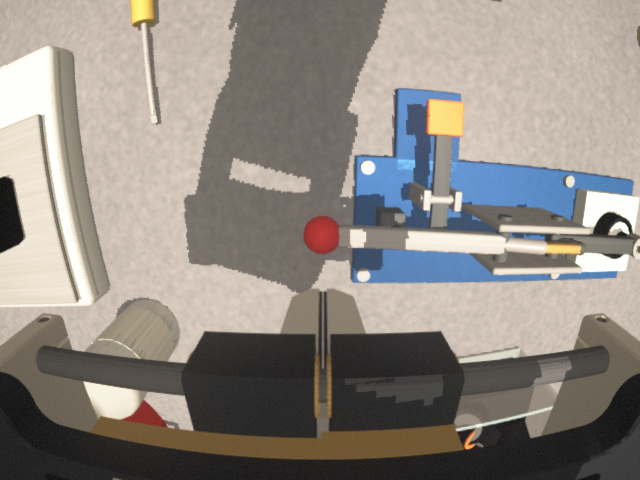

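The handle is locked with the ball at (321,235). The paddle at (445,118) lies within 1 mm of the prediction. I move above it.

>>> {"op": "jog_arm", "data": {
  "plan": [
    [[-93,104.5,0],[0,0,0],0],
    [[-93,104.5,0],[0,0,0],0],
    [[-93,104.5,0],[0,0,0],0],
    [[-93,104.5,-20],[0,0,0],0],
    [[-93,104.5,-60],[0,0,0],0],
    [[-93,104.5,-90],[0,0,0],0],
    [[-93,104.5,-102],[0,0,0],0],
    [[-93,104.5,-106],[0,0,0],0],
    [[-93,104.5,-106],[0,0,0],0]
  ]
}}

```text
t: 22.78
eef_pos: [0.4886, -0.0849, 0.0648]
tcp_rot: [0.001, 0.739, 0.674, 0.002]
wrist_force: [0.3, 0.4, 0.9]
width: 0.007
```

>>> {"op": "jog_arm", "data": {
  "plan": [
    [[0,0,-4],[0,0,0],0],
    [[0,0,-6.5],[0,0,0],0],
    [[0,0,-9],[0,0,0],0],
    [[0,0,-11],[0,0,0],0],
    [[0,0,-13],[0,0,0],0],
    [[0,0,-15],[0,0,0],0],
    [[0,0,-17],[0,0,0],0],
    [[0,0,-19],[0,0,0],0]
  ]
}}

```text
t: 23.78
eef_pos: [0.4894, -0.0851, 0.0461]
tcp_rot: [0.002, 0.739, 0.674, 0.002]
wrist_force: [2.2, -0.2, 3.5]
width: 0.007
```

>>> {"op": "jog_arm", "data": {
  "plan": [
    [[0,0,-2],[0,0,0],0],
    [[0,0,-4],[0,0,0],0],
    [[0,0,-6],[0,0,0],0],
    [[0,0,-8],[0,0,0],0],
    [[0,0,-10],[0,0,0],0],
    [[0,0,-11],[0,0,0],0],
    [[0,0,-11],[0,0,0],0],
    [[0,0,-11],[0,0,0],0]
  ]
}}

```text
t: 24.78
eef_pos: [0.4893, -0.0851, 0.0351]
tcp_rot: [0.002, 0.739, 0.674, 0.002]
wrist_force: [-0.5, 0.7, 1.3]
width: 0.005
```

```bash
python3 - <<'E'
from h import *
m=snap('top','t3');m=cv2.cvtColor(m,cv2.COLOR_RGB2HSV);k=((m[...,0]<6)|(m[...,0]>174))&(m[...,1]>150)&(m[...,2]>90);k[:,:340]=0;k[:,400:]=0;k[:180]=0;k[240:]=0
ys,xs=np.nonzero(k);print('ball px (open 362.7,205.6)',xs.mean() if len(xs) else None,ys.mean() if len(ys) else None,len(xs))
E
```

```text
ball px (open 362.7,205.6) 362.73118279569894 205.61290322580646 93
```

The clamp has sprung open. I lift off and back away, then check.

>>> {"op": "jog_arm", "data": {
  "plan": [
    [[0,0,10],[0,0,0],0],
    [[0,0,30],[0,0,0],0],
    [[0,0,80],[0,0,0],0],
    [[-10,0,140],[0,0,0],0],
    [[-60,0,170],[0,0,0],0],
    [[-80,0,170],[0,0,0],0],
    [[-80,0,170],[0,0,0],0],
    [[-80,0,170],[0,0,0],0]
  ]
}}

```text
t: 25.82
eef_pos: [0.4099, -0.0852, 0.2053]
tcp_rot: [0.002, 0.739, 0.674, 0.002]
wrist_force: [0.9, -0.3, 0.2]
width: 0.009
```

```bash
python3 - <<'E'
from h import *
print(robot.get_state()['eef_pos'])
a=snap('top')[175:315,140:400,::-1];b=snap('scene')[210:380,230:540,::-1]
f=lambda i,s:cv2.resize(i,s,interpolation=cv2.INTER_CUBIC)
cv2.imwrite('pics/f.png',np.vstack([f(a,(520,280)),f(b,(520,285))]))
E
```

```text
[ 0.4099253  -0.0851644   0.20533426]
```

View pics/f.png

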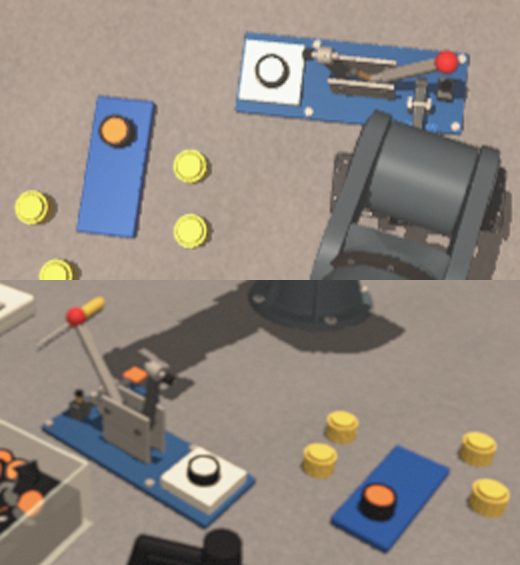

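The clamp is open, the paddle is at rest, the cap is in the nest and the finished cap and yellow caps are undisturbed. I check numerically that the liner is home by returning to the pose of picture w4.

>>> {"op": "jog_arm", "data": {
  "plan": [
    [[0,0,50],[0,0,0],0],
    [[199,205,50],[0,0,-90],0],
    [[199,205,50],[0,0,-90],0],
    [[199,205,50],[0,0,-90],0],
    [[199,205,50],[0,0,-90],0],
    [[199,205,50],[0,0,-90],0],
    [[199,205,50],[0,0,-90],0],
    [[199,205,50],[0,0,-90],0],
    [[199,205,50],[0,0,-90],0],
    [[199,205,50],[0,0,-90],0]
  ]
}}

```text
t: 27.18
eef_pos: [0.6092, 0.1203, 0.254]
tcp_rot: [0.003, 0.999, -0.048, -0.0]
wrist_force: [0.2, 0.4, 0.4]
width: 0.002
```

>>> {"op": "jog_arm", "data": {
  "plan": [
    [[0,0,-50],[0,0,0],70],
    [[0,0,-100],[0,0,0],70],
    [[0,0,-121.5],[0,0,0],70],
    [[0,0,-121.5],[0,0,0],70],
    [[0,0,-121.5],[0,0,0],70]
  ]
}}

```text
t: 27.8
eef_pos: [0.6099, 0.1205, 0.1334]
tcp_rot: [0.003, 0.999, -0.048, 0.0]
wrist_force: [-0.3, 1.3, 0.5]
width: 0.489
```

```bash
python3 - <<'E'
from h import *
s=robot.get_state();print(s['eef_pos'],s['tcp_rot'])
snap('wrist','w8')
for n in ('w4','w8'):
    g=cv2.cvtColor(cv2.imread(f'pics/{n}.png'),cv2.COLOR_BGR2GRAY)
    k=np.zeros_like(g);k[205:292,285:362]=(g[205:292,285:362]<110)
    c,_=cv2.findContours(k,cv2.RETR_CCOMP,cv2.CHAIN_APPROX_NONE)
    out=max(c,key=cv2.contourArea);inn=sorted(c,key=cv2.contourArea)[-2]
    print(n,'cap',cv2.fitEllipse(out),'inner',cv2.fitEllipse(inn),cv2.boundingRect(out),cv2.boundingRect(inn))
    print('column 323:',g[210:292:2,322])
E
```

```text
[0.60993715 0.12048689 0.13335736] [ 2.88679981e-03  9.98855637e-01 -4.77394206e-02  1.72198628e-04]
w4 cap ((322.35516357421875, 252.15017700195312), (62.41215515136719, 66.99583435058594), 179.21498107910156) inner ((322.3960876464844, 255.81236267089844), (50.333831787109375, 52.946434020996094), 179.49282836914062) (291, 218, 64, 68) (297, 229, 52, 54)
column 323: [255 255 254 240 125  87  87  86  95  87 115 153 155 197 201 200 199 197
 194 195 196 192 198 194 196 194 192 193 192 194 193 194 191 191 192 176
  70  58 155 189 190]
w8 cap ((321.8431091308594, 251.82972717285156), (62.53683853149414, 67.26085662841797), 1.0633327960968018) inner ((321.8460998535156, 254.06793212890625), (49.47677230834961, 49.95720672607422), 3.1290411949157715) (290, 218, 64, 68) (297, 229, 50, 51)
column 323: [255 255 255 234  93  89  83  85  85  87 116 166 204 203 204 205 203 203
 203 202 201 202 200 198 199 199 198 199 197 197 196 197 198 194 118  59
  59  57 159 195 194]
```

```bash
python3 -c "
from cell import robot
print(robot.finish_job())"
```

```text
the job is handed in; nothing more can be done
None
```

The job is done and handed in at about 28 s of the 69 s allowed; no verdict is reported.

- **Placing the cap:** I set the black cap with the white proud liner into the nest, liner up, and let it go.
- **Locking:** I pushed the ball round past dead centre and pressed it onto its stop with 14.5 N vertical, about 15 N in all. I then lifted off, and the handle stayed locked by itself.
- **Releasing:** I pressed only the orange paddle, and the clamp sprang open.

**Last checks:**
- **Handle:** in the top view, the ball is back on its starting pixel (362.7, 205.6).
- **Paddle:** it looked at rest in the scene view.
- **Finished cap and yellow caps:** they looked undisturbed.
- **Cap in the nest:** in the wrist view it sits where it did before clamping, within about 0.5 px.
- **Liner:** its side band no longer shows and the white disc looks smaller, which fits the liner being home. I had no direct reading of its depth.
- **Jug, spray and screwdriver:** I did not check these separately at the end, but the arm never came near them.

No check failed. One early measurement disagreed: the top camera put the cap and nest up to 4 mm from where the wrist camera did. I used the wrist view, and the fit in the nest agreed with it.

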